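# Dock the tap-shoe repair tote

## Task

Put the orange-banded screw tin upright into the open black tote, let go of it, then push the tote (against its rear bumper, without gripping or lifting it) up the ramp until its rear edge drops behind the lip. Keep pushing gently until you feel the rubber buffer and seat the tote against it with about 9 N on the buffer for half a second, never over 15 N, then back away; leave everything else on the table where it is.

Things in the scene. Friction and masses are not known exactly. Their poses are not given: they have to be found in the camera images.
- tin: steel tin of tap screws with an orange band, round, 48 mm across and 48 mm tall, about 0.12 kg, lid fixed on, standing on the table. Origin: centre of its underside, z up
- tote: open black repair tote with a yellow-green band round it, 140 (x) x 110 (y) x 60 (z) mm outside, walls and floor 5 mm, 0.3 to 0.6 kg empty, standing on the table at the foot of the ramp. Origin: centre of its underside; x points at the ramp. On the rear face (x = -70 mm) a grey rubber push bumper, 90 mm wide, z = 20 to 34 mm, stands out to x = -80 mm. Pushing it up the ramp takes 3 to 12 N; over 22 N dents it
- heel (a point): middle of the tote's rear bottom edge (tote x = -70 mm, z = 0): the edge that must drop behind the lip
- dock: fixed plywood dock, 136 mm wide. Origin: on the table at the middle of the ramp's foot; x runs horizontally uphill, y across, z up. The ramp climbs from height 0 at x = 0 to 34 mm at x = 160 mm (12 degrees), where its upper edge forms the lip; behind it lies a level pocket floor 24 mm above the table
- lip (a point): middle of the lip's upper edge, marked with a yellow-green strip: dock x = 160 mm, z = 34 mm. The pocket floor behind it is 10 mm lower. The tote tips nose-down over the lip once its centre is past it, its rear rising about 15 mm; grippy fingertips pressed on the bumper can keep it from tipping or dropping, and easing back a few mm lets it go (it does not slide back)
- gate (a point): on the table at dock x = -30 mm, middle of the mouth between two aluminium guides 26 mm high, which narrow from 166 mm apart here to 120 mm at dock x = 47 mm. From there side rails 120 mm apart (5 mm to spare each side of the tote) run up the ramp and along the pocket, 16 to 22 mm above their floor
- fence: dark steel upright fixed at the pocket's far end. Origin: on the pocket floor at dock x = 370 mm, axes as the dock's. It carries a rubber-faced buffer, 85 mm wide, 18 to 54 mm above the pocket floor, on two screws. The screws are set differently each time, unreported: the rubber face lies 28 to 58 mm before this origin, so the tote has 10 to 40 mm of free run once dropped
- fence_top (a point): top of the steel upright. The buffer's face is sprung, 6 N per mm, and stops hard after 4 mm. To seat the tote, squeeze it with about 9 N (5 N at least; over 15 N harms it) for half a second; the push needed is that plus the tote's own sliding friction in the pocket, 1.5 to 6 N. The spring may then push the tote back a little, which is fine
- jar: small clear jar, 44 mm across, 55 mm tall, blue cap, standing near the tin; a bystander. Origin: centre of its underside
- driver: red-handled screwdriver, 170 mm long, lying on the table; a bystander
- shoe_a: black tap shoe, about 260 mm long, 100 mm tall, on the right of the table (a second one stands farther off); a bystander
- radio: black hand-held radio lying flat, 110 x 58 x 34 mm, beyond the tin and the jar; a bystander

How it is judged:
On the way, in this order (a step that is already met when the one before it is completed fails the run):
1. the tin stands in the tote, let go, while the tote is still on the table before the ramp (x of tin in the frame of tote between -0.05 and 0.05 m and y of tin in the frame of tote between -0.035 and 0.035 m and z of tin in the frame of tote between -0.003 and 0.012 m and angle between tin's own z axis and vertical below 0.25 rad and contact force between the fingers and tin below 0.1 N and x of tote in the frame of dock below -0.05 m), for 0.2 s.
2. with its rear edge down behind the lip, the tote squeezes the buffer with 5 to 15 N for 0.3 s (x of heel in the frame of dock between 0.158 and 0.215 m and z of heel in the frame of dock below 0.0275 m and angle between tote's own z axis and vertical below 0.04 rad and contact force between tote and fence above 5 N), for 0.3 s.
At the end, for the whole second after the job is handed in: The tote rests level (within 0.04 rad) in the pocket with its rear bottom edge behind the lip (dock x 158 to 215 mm) and down on the pocket floor (below 27.5 mm), the tin stands in it within 50 mm (x) and 35 mm (y) of its centre, and both are at rest (x of heel in the frame of dock between 0.158 and 0.215 m and z of heel in the frame of dock below 0.0275 m and angle between tote's own z axis and vertical below 0.04 rad and x of tin in the frame of tote between -0.05 and 0.05 m and y of tin in the frame of tote between -0.035 and 0.035 m and z of tin in the frame of tote between -0.003 and 0.012 m and angle between tin's own z axis and vertical below 0.25 rad and linear speed of each of tote, tin below 0.01 m/s); the robot touches nothing.
It fails at once if the fingers bear on the tote with more than 22 N (contact force between the fingers and tote above 22 N).
It fails at once if the tote presses the buffer with more than 15 N (contact force between tote and fence above 15 N).
It fails at once if the tote is lifted (underside centre more than 50 mm above the table) or tipped more than 30 degrees (z of tote in the frame of dock above 0.05 m or angle between tote's own z axis and vertical above 0.52 rad).
It fails at once if another thing on the table is moved more than 15 mm (distance of any of jar, driver, shoe_a, radio from where it was at the start of the episode above 0.015 m).
It also fails if it takes over 72 s, if anything falls off the work surface, if the arm or the gripper's body presses on something with over 40 N, if the wrist force passes 120 N, or if a joint passes its speed limit or range.

## Robot

A 6-joint arm with a two-finger parallel gripper is mounted at the origin on the work surface. World frame = base frame: x ahead of the robot, y to its left, z up, the work surface at z = 0. Lengths are in m, angles in rad, forces in N, time in s.
With the tool pointing down it reaches from about 0.35 to 0.975 m from the base axis. Payload 4.9 kg.
Tool frame: the origin (TCP) lies on the centre line of the jaws, within the pads' length; the fingertips stand 17 mm ahead of it and the grasp point (between the pads) lies 2 mm behind it (ctrl.tcp_to_tips is the x of the fingertips in the tool frame, in m); x points along the fingers, z is the direction in which the jaws open and shut, and the axes are right-handed (so a half turn about x gives the same grasp; the last joint's range is limited). The gripper opens to 85 mm and grips with 20 to 120 N. Pads are 22 mm wide; open, the fingers measure 114 mm over their backs; the gripper's body (76 mm by 85 mm) begins 54 mm behind the grasp point. The pads swing forward as they close: fully open they stand 13 mm farther back than shut.
Start: joints at [-1.266, 0.053, 1.613, -0, 1.476, -0.119], TCP at [0.257, -0.57, 0.248] pointing down, gripper open.
Joint ranges: [-3.01, 3.01], [-1.01, 2.22], [0.06, 2.58], [-1.02, 4.17], [0.09, 2.62], [-3.14, 3.14]. Speed limits (rad/s): [2.57, 2.57, 3.14, 3.14, 3.14, 3.14].

## Interface

Orientations are given as a rotation vector (axis times angle).
In Python, from station import ctrl, cams, finder gives the robot as it stands.
- The arm moves only by the tool step_arm, never from a script. Its argument "moves" is a list of rows, each a list of 3 entries, a list of its own where there are three numbers: the shift along the tool's x, y, z in cm, then the turn, a rotation vector about the tool's x, y, z in degrees, then the opening, from 0 (shut) to 1 (fully open). A call has exactly 10 rows; each row is the pose to reach, as a shift and turn from the pose measured when the call began, along the tool's axes at that moment; what a row does not reach only later rows make up. A row lasts 1/12 s, in which the tool goes at most 41.7 mm and 7.16 degrees, less where a joint would pass 70% of its speed; a pose out of reach is approached as far as the arm can. A call with a gripper value outside its range is refused whole. The fingers move at their own pace and stop on an object; "grip_force" is the grip in N (left out, the last holds). Time passes only in rows, so rows that repeat a pose let the fingers close, or fill a call up. It gives the time, the measured TCP pose, the force and the opening at its end, in the units of the state.
- ctrl.get_obs(): the state, without advancing time (a new reading comes with each control period).
- cams.get_image(name): name is "side" or "top"; returns a dict with "pixels" (384x512x3 uint8, blue, green, red), "fx", "fy", "cx", "cy" (pixels), "position" and "attitude" of the camera in the world. Camera axes: x right, y up, looking along -z (the intrinsics and any distortion apply to the point x, -y, -z); pixel columns grow to the right and rows downward; lengths in m; the calibration is good to about 2 mm. A picture is of the moment at which its call begins. There is no depth.
- ctrl.finish_job(): hands the job in, once; it reports no verdict.
Trained networks look in the newest picture that a camera, given by its name, has taken for a name from the list of things; names that differ only in an ending like _2 or _b are one class to them, and where a whole thing is asked for, a point or a joint stands for the part that bears it (a point fixed in the world has none). Each returns a list of dicts, best first, with "conf" (0 to 1); they miss things now and then, are a little off and sometimes report something else, mostly with a low value. They report only what shows in the picture. A call takes as long as a camera call.
- finder.find_in(camera, name): "at" ([column, row] in pixels, amid what is visible of it).
- finder.regions_of(camera, name): "region" (384x512 bool, what is visible of it) and "at" ([column, row] in pixels, amid what is visible of it).
- finder.tip_of(camera, name): "at" ([column, row] in pixels: a listed point, or the origin of a listed thing).
The state is a dict: "t": time; "q": joint angles; "dq": joint speeds; "effort": joint torques, N m; "tool_pos": TCP position; "tool_rot": TCP orientation; "contact_force": force on the tool from outside, world axes, zero at the start; "wrist_torque": the same for the moment, N m; "opening": finger opening in m.
Only numpy, scipy, OpenCV 4.12 (cv2) and the standard library are available. Lean on these libraries where they do the work, as an engineer would, in place of code of your own. Each camera call takes 0.05 s, during which the arm holds its last target. There are 200 camera calls.

## Working session

There is one attempt and no reset: what is moved stays moved. The work goes in short steps, Python scripts to look and compute and a tool call to move; the robot and the scene stay as the last step left them, time stands still between calls to the robot, and variables do not carry over. Pictures are saved under pics/ and viewed, on a budget of 10 in all, crops included, one or two more only if the job needs it, and the job is handed in when it is done.

Besides the shell and the picture viewer there is one more tool, called as name([rows], argument=value, ...), one row to a line, values as JSON. step_arm: Moves the arm, as the interface text tells. Its arguments: {"type":"object","properties":{"moves":{"type":"array"},"grip_force":{"type":"number"}},"required":["moves"]}

```bash
mkdir -p pics; ls; cat > h.py <<'E'
import numpy as np, cv2
from scipy.spatial.transform import Rotation as R
from station import ctrl, cams, finder
def cam(n):
    im=cams.get_image(n); return im
def Rc(im):
    a=np.array(im['attitude'],float)
    return R.from_rotvec(a).as_matrix() if a.shape==(3,) else (R.from_quat(a).as_matrix() if a.shape==(4,) else a)
def ray(im,px):
    d=np.array([(px[0]-im['cx'])/im['fx'],-(px[1]-im['cy'])/im['fy'],-1.0])
    return np.array(im['position']),Rc(im)@d
def onz(im,px,z):
    p,d=ray(im,px); return p+d*(z-p[2])/d[2]
def proj(im,P):
    c=Rc(im).T@(np.array(P)-np.array(im['position'])); return np.array([im['cx']-im['fx']*c[0]/c[2], im['cy']+im['fy']*c[1]/c[2]])
def tri(ims,pxs):
    A=np.zeros((3,3));b=np.zeros(3)
    for im,px in zip(ims,pxs):
        p,d=ray(im,px); d=d/np.linalg.norm(d); M=np.eye(3)-np.outer(d,d); A+=M;b+=M@p
    return np.linalg.solve(A,b)
E
cat > a.py <<'E'
from h import *
ims={n:cam(n) for n in('side','top')}
for n,im in ims.items(): print(n,{k:np.round(v,3).tolist() for k,v in im.items() if k!='pixels' and not isinstance(v,str)})
for t in ['tin','tote','heel','dock','lip','gate','fence','fence_top','jar','driver','shoe_a','radio']:
    at={}
    for n in ims:
        r=finder.tip_of(n,t)
        if r: at[n]=r[0]['at']; print(t,n,np.round(r[0]['at'],1),round(r[0]['conf'],2))
    if len(at)==2: print('   tri',np.round(tri([ims[n] for n in at],list(at.values())),4))
v=np.hstack([ims[n]['pixels'] for n in('side','top')])
cv2.imwrite('pics/side.png',cv2.resize(ims['side']['pixels'],(800,600),interpolation=cv2.INTER_CUBIC));cv2.imwrite('pics/top.png',cv2.resize(ims['top']['pixels'],(800,600),interpolation=cv2.INTER_CUBIC))
o=ctrl.get_obs(); print(o, R.from_rotvec(o['tool_rot']).as_matrix().round(3))
E
python3 a.py
```

```text
pics
side {'fx': 358.826, 'fy': 358.826, 'cx': 263.995, 'cy': 189.054, 'position': [0.138, 0.745, 0.599], 'attitude': [0.345, -1.357, -2.323]}
top {'fx': 440.684, 'fy': 440.684, 'cx': 260.158, 'cy': 187.154, 'position': [0.442, -0.029, 1.338], 'attitude': [0.092, -0.073, -1.569]}
tin side [261.7 182.8] 0.74
tin top [326.5 161.1] 0.79
   tri [ 0.6653 -0.2138  0.0061]
tote side [307.7 207.4] 0.6
tote top [303.9 226.2] 0.8
   tri [ 0.466  -0.1438  0.0048]
heel side [320.6 196. ] 0.64
heel top [330.9 226.5] 0.77
   tri [ 0.4605 -0.2267  0.0046]
dock side [291.7 224.6] 0.68
dock top [268.9 220.6] 0.97
   tri [ 4.782e-01 -4.040e-02  3.000e-04]
lip side [251.2 240.6] 0.87
lip top [214.6 211. ] 0.66
   tri [0.5106 0.1224 0.04  ]
gate side [291.8 218.5] 0.65
gate top [278.5 225.7] 0.79
   tri [ 0.4747 -0.0642  0.0075]
fence side [190.8 291.2] 0.77
fence top [146.5 201.9] 0.59
   tri [0.5386 0.3273 0.0335]
fence_top side [176.8 277.2] 0.65
fence_top top [126.1 195.9] 0.58
   tri [0.5449 0.3632 0.101 ]
jar side [242.3 200.3] 0.73
jar top [286.4 156.4] 0.47
   tri [ 0.6771 -0.0943 -0.0041]
drive
[... 224 characters left out ...]
 array([-1.26598806e+00,  5.26902958e-02,  1.61290247e+00, -1.14031889e-05,
        1.47599551e+00, -1.18980959e-01]), 'dq': array([-0.00151829, -0.00208218, -0.0003083 , -0.0002069 ,  0.00037165,
        0.00153968]), 'effort': array([ 2.44259545e-04, -3.93666673e+01, -3.70461309e+01, -9.33042315e-05,
        3.47526857e-04,  1.87366069e-06]), 'tool_pos': array([ 0.25701365, -0.56968876,  0.24830812]), 'tool_rot': array([ 0.89161439,  1.3803928 , -0.89163334]), 'contact_force': array([-0.45507727, -0.18015628,  0.35182347]), 'wrist_torque': array([ 0.0443971 , -0.04505127, -0.0167994 ]), 'opening': 0.08535738568160414} [[-0.     0.912  0.411]
 [-0.     0.411 -0.912]
 [-1.    -0.     0.   ]]
```

View pics/side.png

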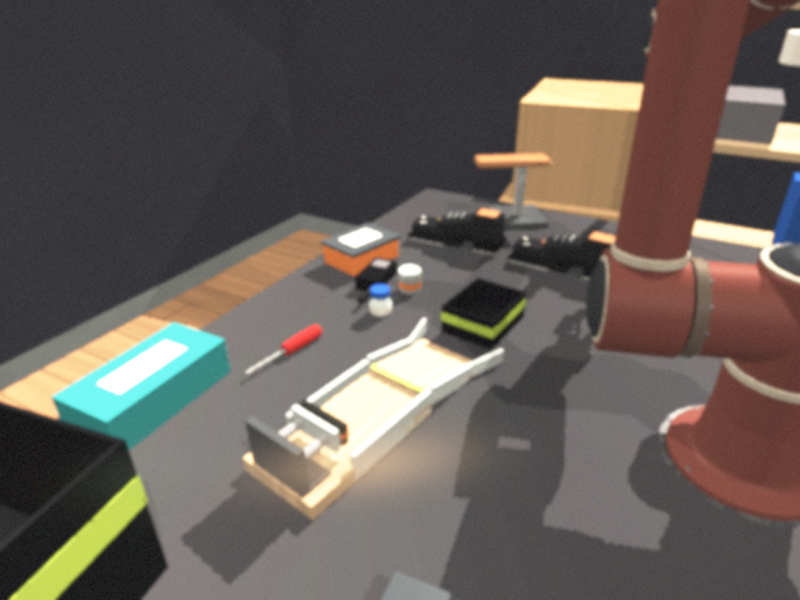

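View pics/top.png

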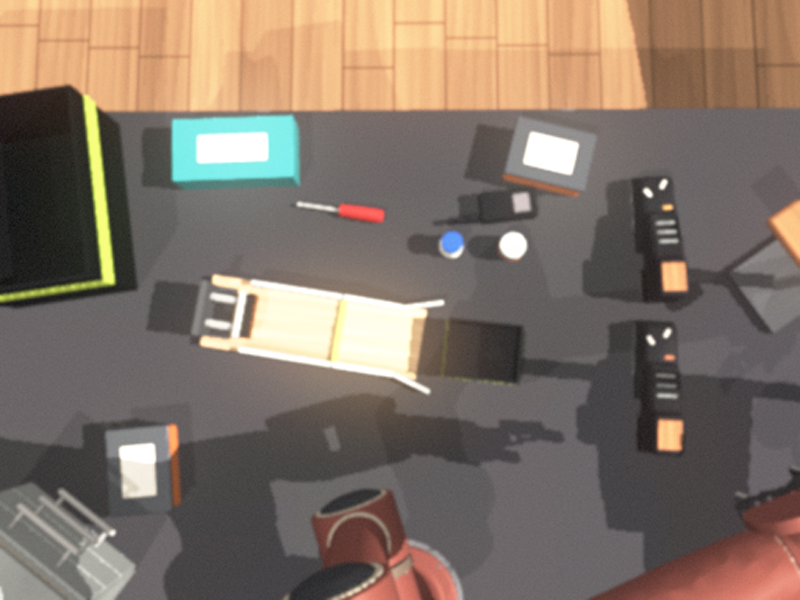

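The side view shows the tin (white top) at about (410,278), the jar at (380,300), the tote at (484,308), and the dock running from (470,350) to (300,470). In the top view the tin is at (512,245), the jar at (452,245), the tote at (482,350), and the ramp runs left to the fence at (205,312). The network points agree with both pictures. Next I fit the dock and tote poses.

```bash
cat > b.py <<'E'
from h import *
from scipy.optimize import least_squares
names=('side','top'); ims={n:cam(n) for n in names}
def fit(model,x0,tag):
    obs=[]
    for t,L in model.items():
        for n in names:
            r=finder.tip_of(n,t)
            if r and r[0]['conf']>.4: obs.append((n,np.array(L),np.array(r[0]['at']),t))
    def W(x,L): c,s=np.cos(x[2]),np.sin(x[2]); return np.array([x[0]+c*L[0]-s*L[1],x[1]+s*L[0]+c*L[1],L[2]])
    f=lambda x:np.concatenate([proj(ims[n],W(x,L))-p for n,L,p,_ in obs])
    s=least_squares(f,x0,loss='soft_l1',x_scale=[.01,.01,.02]); r=f(s.x).reshape(-1,2)
    print(tag,s.x.round(4),'deg',np.degrees(s.x[2]).round(2)); 
    for o,e in zip(obs,r): print('  ',o[3],o[0],e.round(1))
    return s.x
d=fit({'dock':[0,0,0],'lip':[.16,0,.034],'gate':[-.03,0,0],'fence':[.37,0,.024]},[.478,-.04,1.4],'dock')
t=fit({'tote':[0,0,0],'heel':[-.07,0,0]},[.466,-.144,1.45],'tote')
# silhouettes
for n,nm in [('top','tote'),('top','tin'),('side','tin'),('top','jar'),('top','radio')]:
    r=finder.regions_of(n,nm)
    if not r: print(n,nm,'none');continue
    m=r[0]['region'].astype(np.uint8); c=max(cv2.findContours(m,0,2)[0],key=cv2.contourArea); q=cv2.minAreaRect(c); 
    b=cv2.boxPoints(q); print(n,nm,round(r[0]['conf'],2),int(m.sum()),b.round(1).tolist())
    z={'tote':.06,'tin':.048,'jar':.055,'radio':.034}[nm]
    print('   at top z',[onz(ims[n],p,z)[:2].round(3).tolist() for p in b],'at',onz(ims[n],r[0]['at'],z*.6).round(3))
np.save('dt.npy',np.array([d,t]))
E
python3 b.py
```

```text
dock [ 0.4814 -0.0357  1.3998] deg 80.2
   dock side [-1.7 -0.1]
   dock top [-2.3 -0.6]
   lip side [1. 3.]
   lip top [2.6 1.3]
   gate side [2.7 2.7]
   gate top [ 1. -2.]
   fence side [-1.2  0.4]
   fence top [ 2.3 -0.1]
tote [ 0.4599 -0.1485  1.5005] deg 85.97
   tote side [-0.3  0.9]
   tote top [1.9 0.1]
   heel side [-0.3  2.2]
top tote 0.74 1930 [[282.3999938964844, 241.10000610351562], [286.29998779296875, 203.10000610351562], [337.29998779296875, 208.3000030517578], [333.5, 246.39999389648438]]
   at top z [[0.421, -0.078], [0.53, -0.089], [0.515, -0.237], [0.406, -0.224]] at [ 0.471 -0.156  0.036]
top tin 0.53 217 [[317.0, 159.0], [329.0, 147.0], [339.0, 157.0], [327.0, 169.0]]
   at top z [[0.662, -0.181], [0.698, -0.217], [0.668, -0.246], [0.632, -0.21]] at [ 0.672 -0.217  0.029]
side tin 0.51 247 [[254.0, 170.0], [268.0, 170.0], [268.0, 188.0], [254.0, 188.0]]
   at top z [[0.699, -0.213], [0.657, -0.237], [0.597, -0.124], [0.636, -0.103]] at [ 0.665 -0.2    0.029]
top jar 0.44 201 [[282.0, 149.0], [296.0, 149.0], [296.0, 164.0], [282.0, 164.0]]
   at top z [[0.69, -0.078], [0.69, -0.119], [0.646, -0.119], [0.646, -0.077]] at [ 0.673 -0.101  0.033]
top radio 0.57 811 [[284.79998779296875, 126.80000305175781], [342.0, 119.0999984741211], [344.6000061035156, 139.10000610351562], [287.5, 146.6999969482422]]
   at top z [[0.763, -0.087], [0.786, -0.26], [0.724, -0.267], [0.701, -0.095]] at [ 0.743 -0.202  0.02 ]
```

step_arm([
  [[8,52.3,-15.6],[29.3,0,0],1],
  [[8,52.3,-15.6],[29.3,0,0],1],
  [[8,52.3,-15.6],[29.3,0,0],1],
  [[8,52.3,-15.6],[29.3,0,0],1],
  [[8,52.3,-15.6],[29.3,0,0],1],
  [[8,52.3,-15.6],[29.3,0,0],1],
  [[8,52.3,-15.6],[29.3,0,0],1],
  [[8,52.3,-15.6],[29.3,0,0],1],
  [[8,52.3,-15.6],[29.3,0,0],1],
  [[8,52.3,-15.6],[29.3,0,0],1],
], grip_force=30)

```text
t: 3.08
tool_pos: [0.5654, -0.3023, 0.1887]
tool_rot: [1.273, 1.166, -1.273]
contact_force: [-0.3, -0.1, 0.6]
opening: 0.0852
```

```bash
cat > g.py <<'E'
import sys
from h import *
# python3 g.py x y z yawdeg(of tool z): prints move numbers
o=ctrl.get_obs(); M=R.from_rotvec(o['tool_rot']).as_matrix(); p=o['tool_pos']
print('t',round(o['t'],2),'p',p.round(4),'zaxis yaw',np.degrees(np.arctan2(M[1,2],M[0,2])).round(2),'xax',M[:,0].round(3),'F',o['contact_force'].round(2),'open',round(o['opening'],4),'q',o['q'].round(2))
if len(sys.argv)>4:
    x,y,z,w=map(float,sys.argv[1:5]); w=np.radians(w)
    T=np.c_[[0,0,-1],np.cross([np.cos(w),np.sin(w),0],[0,0,-1]),[np.cos(w),np.sin(w),0]]
    print('shift cm',(M.T@(np.array([x,y,z])-p)*100).round(2),'turn',np.degrees(R.from_matrix(M.T@T).as_rotvec()).round(2))
E
python3 g.py 0.67 -0.213 0.11 -95
```

```text
t 3.08 p [ 0.5654 -0.3023  0.1887] zaxis yaw -95.01 xax [ 0. -0. -1.] F [-0.28 -0.08  0.58] open 0.0852 q [-0.61  0.13  1.63 -0.    1.38  1.05]
shift cm [ 7.87  9.63 -9.81] turn [-0.01  0.02 -0.02]
```

step_arm([
  [[7,9.6,-9.8],[0,0,0],1],
  [[7,9.6,-9.8],[0,0,0],1],
  [[7,9.6,-9.8],[0,0,0],1],
  [[7,9.6,-9.8],[0,0,0],1],
  [[7,9.6,-9.8],[0,0,0],1],
  [[7,9.6,-9.8],[0,0,0],1],
  [[7,9.6,-9.8],[0,0,0],1],
  [[7,9.6,-9.8],[0,0,0],1],
  [[7,9.6,-9.8],[0,0,0],1],
  [[7,9.6,-9.8],[0,0,0],1],
])

```text
t: 3.92
tool_pos: [0.6695, -0.2143, 0.12]
tool_rot: [1.275, 1.164, -1.273]
contact_force: [1.1, -1.2, -0.5]
opening: 0.0854
```

```bash
cat > c.py <<'E'
from h import *
import sys
im={n:cam(n) for n in('side','top')}
o=ctrl.get_obs(); p=o['tool_pos']; print(p)
def crop(n,c,w=64,h=96):
    c=np.round(c).astype(int); x0=np.clip(c[0]-w,0,512-2*w); y0=np.clip(c[1]-w,0,384-2*w)
    return cv2.resize(im[n]['pixels'][y0:y0+2*w,x0:x0+2*w],(400,400),interpolation=cv2.INTER_CUBIC),(x0,y0)
P=[float(v) for v in sys.argv[2:5]]; w=int(sys.argv[5]) if len(sys.argv)>5 else 40
a,ca=crop('side',proj(im['side'],P),w);b,cb=crop('top',proj(im['top'],P),w); print('crop origins',ca,cb,'scale',400/(2*w))
tip=p+[0,0,-.017]
for n in im: print(n,'target',proj(im[n],P).round(1),'tips',proj(im[n],tip).round(1))
cv2.imwrite('pics/%s.png'%sys.argv[1],np.hstack([a,b]))
E
python3 c.py tin1 .67 -.213 .03; python3 g.py 0.67 -0.213 0.04 -95
```

```text
[ 0.66948708 -0.21394325  0.11955099]
crop origins (np.int64(221), np.int64(137)) (np.int64(287), np.int64(117)) scale 5.0
side target [261.3 176.6] tips [261.5 157.2]
top target [326.8 157.3] tips [330.7 153. ]
t 4.02 p [ 0.6695 -0.2139  0.1196] zaxis yaw -95.08 xax [ 0.001 -0.001 -1.   ] F [0.36 0.23 0.35] open 0.0852 q [-0.42  0.33  1.52 -0.    1.29  1.24]
shift cm [ 7.96  0.03 -0.1 ] turn [-0.08  0.04 -0.08]
```

View pics/tin1.png

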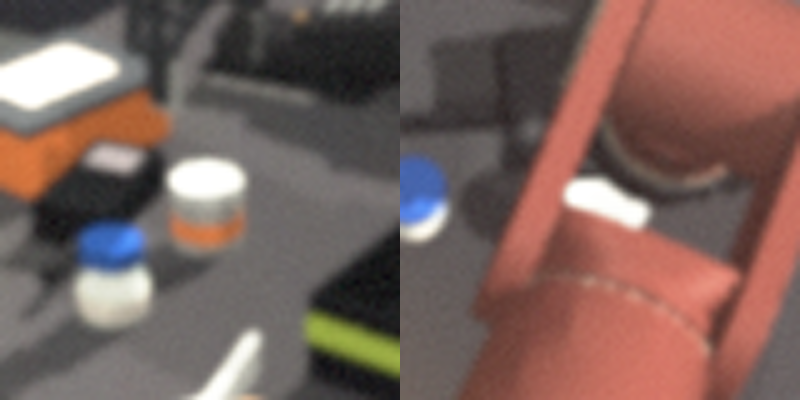

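The side crop shows the tin, jar and radio undisturbed, with the tin's white lid at crop (207,180). No gripper is visible where the tips should project, about crop (202,101). The top crop shows the arm over the tin. I'll check the full side view before going down.

```bash
python3 - <<'E'
from h import *
im=cam('side'); im=cam('side')
for t in('tin','jar'):
    r=finder.tip_of('side',t); print(t,r and (np.round(r[0]['at'],1),r[0]['conf']))
q=im['pixels'].copy()
p=ctrl.get_obs()['tool_pos']; c=proj(im,p).astype(int); print(c,proj(im,[.67,-.213,0]),proj(im,[.67,-.213,.048]))
t=cv2.imread('pics/side.png')
cv2.imwrite('pics/side2.png',cv2.resize(q,(800,600)))
E
```

```text
tin (array([260.8, 184.3]), 0.77)
jar (array([244.2, 199.2]), 0.66)
[261 152] [261.3604531  184.20860566] [261.31540332 171.86812797]
```

View pics/side2.png

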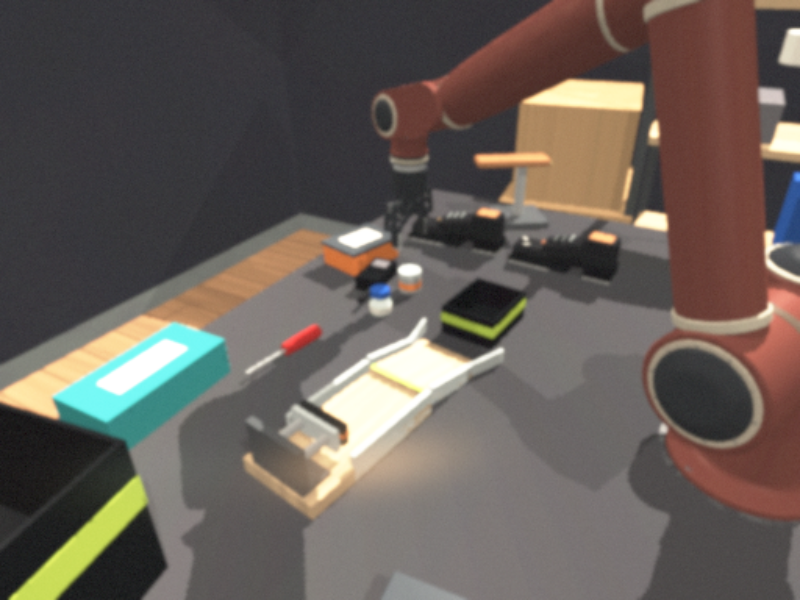

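The gripper shows as dark fingers at (398,240), directly above the tin at (410,278), which matches the projected position. Descending now.

step_arm([
  [[2,0,-0.1],[0,0,0],1],
  [[4,0,-0.1],[0,0,0],1],
  [[6,0,-0.1],[0,0,0],1],
  [[7.5,0,-0.1],[0,0,0],1],
  [[8.5,0,-0.1],[0,0,0],1],
  [[9.1,0,-0.1],[0,0,0],1],
  [[9.1,0,-0.1],[0,0,0],1],
  [[9.1,0,-0.1],[0,0,0],0.5],
  [[9.1,0,-0.1],[0,0,0],0.3],
  [[9.1,0,-0.1],[0,0,0],0.2],
], grip_force=30)

```text
t: 5.05
tool_pos: [0.6707, -0.2128, 0.0295]
tool_rot: [1.274, 1.163, -1.272]
contact_force: [0.5, -0.2, 1.1]
opening: 0.0518
```

step_arm([
  [[0,0,0],[0,0,0],0.2],
  [[0,0,0],[0,0,0],0.2],
  [[0,0,0],[0,0,0],0.2],
  [[0,0,0],[0,0,0],0.2],
  [[-2,0,0],[0,0,0],0.2],
  [[-4,0,0],[0,0,0],0.2],
  [[-6,0,0],[0,0,0],0.2],
  [[-9,0,0],[0,0,0],0.2],
  [[-12,0,0],[0,0,0],0.2],
  [[-12,0,0],[0,0,0],0.2],
])

```text
t: 5.88
tool_pos: [0.6739, -0.214, 0.1578]
tool_rot: [1.276, 1.151, -1.265]
contact_force: [1.1, -1.3, 0.1]
opening: 0.0474
```

```bash
python3 g.py 0.466 -0.151 0.15 -95
```

```text
t 5.88 p [ 0.6739 -0.214   0.1578] zaxis yaw -95.02 xax [ 0.014 -0.006 -1.   ] F [ 1.11 -1.29  0.09] open 0.0474 q [-0.41  0.3   1.49 -0.    1.34  1.25]
shift cm [  0.45 -21.27  -4.46] turn [-0.02  0.29 -0.85]
```

step_arm([
  [[0,-2.5,-0.6],[0,0.3,-0.8],0.2],
  [[0,-5,-1.2],[0,0.3,-0.8],0.2],
  [[0,-8,-1.8],[0,0.3,-0.8],0.2],
  [[0,-11,-2.4],[0,0.3,-0.8],0.2],
  [[0,-14,-3],[0,0.3,-0.8],0.2],
  [[0.4,-17,-3.6],[0,0.3,-0.8],0.2],
  [[0.4,-19.5,-4.1],[0,0.3,-0.8],0.2],
  [[0.4,-21.3,-4.5],[0,0.3,-0.8],0.2],
  [[0.4,-21.3,-4.5],[0,0.3,-0.8],0.2],
  [[0.4,-21.3,-4.5],[0,0.3,-0.8],0.2],
])

```text
t: 6.72
tool_pos: [0.4651, -0.1503, 0.15]
tool_rot: [1.274, 1.166, -1.273]
contact_force: [1.0, -0.3, -0.9]
opening: 0.0473
```

```bash
python3 g.py 0.466 -0.151 0.0345 -95; python3 c.py tote1 .466 -.151 .06 45; python3 - <<'E'
from h import *
im={n:cam(n) for n in('side','top')}
for n in im:
  r=finder.tip_of(n,'tote'); print(n,r and (r[0]['conf'],onz(im[n],r[0]['at'],0).round(4)))
E
```

```text
t 6.72 p [ 0.4651 -0.1503  0.15  ] zaxis yaw -95.03 xax [ 0.001  0.    -1.   ] F [ 0.95 -0.31 -0.94] open 0.0473 q [-0.47 -0.2   2.02  0.    1.32  1.19]
shift cm [11.55  0.08  0.07] turn [-0.03 -0.01 -0.06]
[ 0.46636537 -0.15082689  0.15062845]
crop origins (np.int64(265), np.int64(146)) (np.int64(263), np.int64(180)) scale 4.444444444444445
side target [310.3 190.9] tips [311.8 169.1]
top target [307.8 225.3] tips [310.3 224.6]
side (0.73, array([ 0.4661, -0.1343,  0.    ]))
top (0.84, array([ 0.4692, -0.154 ,  0.    ]))
```

View pics/tote1.png

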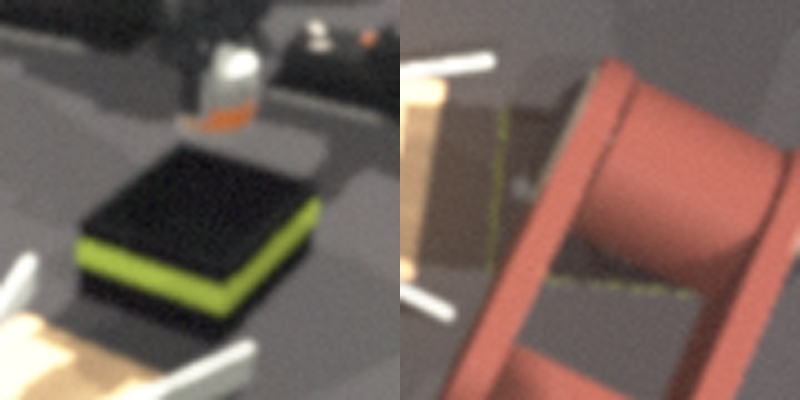

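The side crop shows the tin hanging upright over the tote, whose top corners are at crop (82,230), (185,148), (320,195) and (225,278). I'll use those corners to pin down the tote pose.

```bash
python3 - <<'E'
from h import *
im=cam('side')
P=np.array([onz(im,(265+a/4.444,146+b/4.444),.06)[:2] for a,b in[(82,230),(185,148),(320,195),(225,278)]])
print(P.round(3),P.mean(0).round(4))
d=np.linalg.norm(np.diff(np.vstack([P,P[:1]]),axis=0),axis=1);print(d.round(3))
e=(P[0]+P[3]-P[1]-P[2])/2; print('yaw',np.degrees(np.arctan2(e[1],e[0])))
im=cam('top'); Q=[onz(im,(263+a/4.444,180+b/4.444),.045)[:2].round(3) for a,b in[(105,105),(92,270),(292,293)]];print(Q)
E
```

```text
[[ 0.52  -0.075]
 [ 0.505 -0.215]
 [ 0.397 -0.196]
 [ 0.415 -0.065]] [ 0.4593 -0.138 ]
[0.141 0.11  0.131 0.105]
yaw 83.01462084956528
[array([ 0.53 , -0.091]), array([ 0.421, -0.082]), array([ 0.407, -0.212])]
```

step_arm([
  [[2,0,-0.2],[0,0,0],0.2],
  [[4,0,-0.2],[0,0,0],0.2],
  [[6,0,-0.2],[0,0,0],0.2],
  [[7.5,0,-0.2],[0,0,0],0.2],
  [[8.5,0,-0.2],[0,0,0],0.2],
  [[9.5,0,-0.2],[0,0,0],0.2],
  [[10.2,0,-0.2],[0,0,0],0.2],
  [[10.8,0,-0.2],[0,0,0],0.2],
  [[11.1,0,-0.2],[0,0,0],0.2],
  [[11.3,0,-0.2],[0,0,0],0.2],
])

```text
t: 7.95
tool_pos: [0.4667, -0.1488, 0.0374]
tool_rot: [1.274, 1.166, -1.273]
contact_force: [0.0, -1.2, -1.4]
opening: 0.0474
```

```bash
python3 g.py 0.465 -0.149 0.0345 -95
```

```text
t 7.95 p [ 0.4667 -0.1488  0.0374] zaxis yaw -95.02 xax [ 0.001 -0.    -1.   ] F [ 0.02 -1.2  -1.42] open 0.0474 q [-0.46 -0.03  2.08  0.    1.09  1.2 ]
shift cm [ 0.29 -0.17  0.03] turn [-0.02 -0.   -0.06]
```

No contact yet. I lower the last 2.5 mm, then open partway so the fingers clear the tote walls.

step_arm([
  [[0.1,0,0],[0,0,0],0.2],
  [[0.2,0,0],[0,0,0],0.2],
  [[0.25,0,0],[0,0,0],0.2],
  [[0.25,0,0],[0,0,0],0.2],
  [[0.25,0,0],[0,0,0],0.2],
  [[0.25,0,0],[0,0,0],0.2],
  [[0.25,0,0],[0,0,0],0.65],
  [[0.25,0,0],[0,0,0],0.68],
  [[0.25,0,0],[0,0,0],0.68],
  [[0.25,0,0],[0,0,0],0.68],
])

```text
t: 8.78
tool_pos: [0.4669, -0.1489, 0.0352]
tool_rot: [1.274, 1.165, -1.272]
contact_force: [-0.1, 0.1, -0.2]
opening: 0.0581
```

step_arm([
  [[0,0,0],[0,0,0],0.68],
  [[0,0,0],[0,0,0],0.68],
  [[-0.7,0,0],[0,0,0],0.68],
  [[-2,0,0],[0,0,0],0.68],
  [[-4,0,0],[0,0,0],0.68],
  [[-6,0,0],[0,0,0],0.68],
  [[-8,0,0],[0,0,0],0.68],
  [[-11,0,0],[0,0,0],0.68],
  [[-14,0,0],[0,0,0],0.68],
  [[-14,0,0],[0,0,0],0.68],
])

```text
t: 9.62
tool_pos: [0.4701, -0.1506, 0.1831]
tool_rot: [1.275, 1.153, -1.266]
contact_force: [0.5, -1.2, 1.1]
opening: 0.0578
```

```bash
python3 g.py 0.452 -0.285 0.15 -8
```

```text
t 9.62 p [ 0.4701 -0.1506  0.1831] zaxis yaw -95.01 xax [ 0.013 -0.006 -1.   ] F [ 0.47 -1.16  1.15] open 0.0578 q [-0.46 -0.23  1.99  0.    1.37  1.2 ]
shift cm [ 3.36 -0.68 13.53] turn [-87.01   0.79  -0.4 ]
```

step_arm([
  [[0,-0.1,2.5],[-7,0,0],0.5],
  [[0,-0.2,5],[-14,0,0],0.5],
  [[1,-0.4,8],[-21,0,0],0.5],
  [[2,-0.6,11],[-28,0,0],0.5],
  [[3.4,-0.7,13.5],[-35,0.8,-0.4],0.5],
  [[3.4,-0.7,13.5],[-42,0.8,-0.4],0.5],
  [[3.4,-0.7,13.5],[-49,0.8,-0.4],0.5],
  [[3.4,-0.7,13.5],[-56,0.8,-0.4],0.5],
  [[3.4,-0.7,13.5],[-63,0.8,-0.4],0.5],
  [[3.4,-0.7,13.5],[-70,0.8,-0.4],0.5],
])

```text
t: 10.45
tool_pos: [0.4517, -0.2847, 0.1496]
tool_rot: [0.34, 1.545, -0.336]
contact_force: [-0.7, -0.5, 0.2]
opening: 0.0427
```

```bash
python3 g.py 0.452 -0.285 0.05 -8; python3 c.py tote2 .466 -.16 .04 50;python3 b.py | head -12; python3 -c "
from station import ctrl;print(ctrl.tcp_to_tips)"
```

```text
t 10.45 p [ 0.4517 -0.2847  0.1496] zaxis yaw -24.68 xax [ 0.     0.002 -1.   ] F [-0.65 -0.47  0.2 ] open 0.0427 q [-0.7  -0.08  1.92  0.    1.31 -0.27]
shift cm [ 9.96 -0.03  0.05] turn [-16.68  -0.02  -0.13]
[ 0.45175552 -0.28461268  0.14967569]
crop origins (np.int64(261), np.int64(145)) (np.int64(260), np.int64(175)) scale 4.0
side target [311.  195.3] tips [331.8 154. ]
top target [310.2 225.4] tips [359.7 230.1]
dock [ 0.4831 -0.0373  1.395 ] deg 79.93
   dock side [-2.  -0.2]
   dock top [-1.9  0.1]
   lip side [1.8 1. ]
   lip top [-0.1 -4.1]
   gate side [0.8 1.5]
   gate top [ 0.2 -0.3]
   fence side [ 0.6 -1.1]
tote [ 0.4648 -0.1503  1.4794] deg 84.77
   tote side [ 1.9 -0.5]
   tote top [ 2.3 -0.7]
   heel side [-2.4  1.4]
0.017
```

View pics/tote2.png

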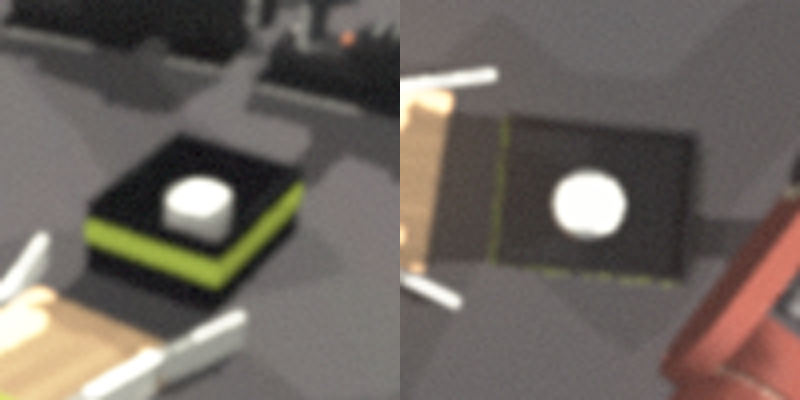

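The tin stands upright and centred in the tote, with its lid at top crop (589,204) and the tote spanning (500–695, 115–285). Now I lower the fingers behind the bumper.

```bash
python3 g.py 0.4545 -0.268 0.031 -5
```

```text
t 11.5 p [ 0.4518 -0.2846  0.1496] zaxis yaw -25.01 xax [ 0.     0.002 -1.   ] F [0.49 0.16 0.54] open 0.0428 q [-0.7  -0.08  1.92  0.    1.31 -0.27]
shift cm [11.86  1.59 -0.45] turn [-2.001e+01 -1.000e-02 -1.400e-01]
```

step_arm([
  [[2,0,0],[-7,0,0],0.5],
  [[4,0,0],[-14,0,0],0.5],
  [[6,0,0],[-20,0,0],0.5],
  [[8,0,0],[-20,0,0],0.5],
  [[9.5,0.2,-0.1],[-20,0,0],0.5],
  [[10.5,0.6,-0.2],[-20,0,0],0.5],
  [[11.3,1,-0.3],[-20,0,0],0.5],
  [[11.9,1.4,-0.4],[-20,0,0],0.5],
  [[11.9,1.6,-0.45],[-20,0,0],0.5],
  [[11.9,1.6,-0.45],[-20,0,0],0.5],
])

```text
t: 12.33
tool_pos: [0.4549, -0.2676, 0.031]
tool_rot: [0.07, 1.569, -0.066]
contact_force: [-0.8, 0.0, 0.3]
opening: 0.0428
```

```bash
cat > k.py <<'E'
import sys
from h import *
# dock-frame reading of tool: s along, l lateral, z; contact force along/lateral
D=np.array([.482,-.0365]); y=np.radians(80.1); u=np.array([np.cos(y),np.sin(y)]); n=np.array([-u[1],u[0]])
o=ctrl.get_obs(); M=R.from_rotvec(o['tool_rot']).as_matrix(); p=o['tool_pos']; F=o['contact_force']
r=p[:2]-D
print('t %.2f s %.1f l %.1f z %.1f mm yawz %.2f F along %.2f lat %.2f z %.2f'%(o['t'],r@u*1e3,r@n*1e3,p[2]*1e3,np.degrees(np.arctan2(M[1,2],M[0,2])),F[:2]@u,F[:2]@n,F[2]))
for a in sys.argv[1:]:  # s,l,z mm, yaw
    s,l,z,w=map(float,a.split(',')); q=np.r_[D+u*s/1e3+n*l/1e3,z/1e3]
    w=np.radians(w); T=np.c_[[0,0,-1],np.cross([np.cos(w),np.sin(w),0],[0,0,-1]),[np.cos(w),np.sin(w),0]]
    print(a,'shift',(M.T@(q-p)*100).round(2),'turn',np.degrees(R.from_matrix(M.T@T).as_rotvec()).round(2))
E
python3 k.py -193,-8,31,-6 -178,-6,31,-8
```

```text
t 12.33 s -232.3 l -13.0 z 31.0 mm yawz -4.97 F along -0.13 lat 0.80 z 0.33
-193,-8,31,-6 shift [ 0.01  3.96 -0.16] turn [ 1.03  0.03 -0.13]
-178,-6,31,-8 shift [ 0.01  5.47 -0.23] turn [ 3.03  0.03 -0.13]
```

step_arm([
  [[0,0.4,0],[0,0,0],0.5],
  [[0,0.8,0],[0,0,0],0.5],
  [[0,1.2,0],[0,0,0],0.5],
  [[0,1.6,0],[0,0,0],0.5],
  [[0,2,-0.05],[0,0,0],0.5],
  [[0,2.4,-0.1],[0,0,0],0.5],
  [[0,2.8,-0.1],[0,0,0],0.5],
  [[0,3.2,-0.1],[0,0,0],0.5],
  [[0,3.6,-0.1],[0,0,0],0.5],
  [[0,4,-0.15],[1,0,0],0.5],
])

```text
t: 13.17
tool_pos: [0.4568, -0.2277, 0.0312]
tool_rot: [0.083, 1.569, -0.081]
contact_force: [-1.8, -4.1, 0.1]
opening: 0.0428
```

```bash
python3 k.py -153,-3,31,-9.9
```

```text
t 13.17 s -192.7 l -8.1 z 31.2 mm yawz -5.98 F along -4.37 lat 1.03 z 0.05
-153,-3,31,-9.9 shift [ 0.02  3.99 -0.23] turn [ 3.92  0.01 -0.07]
```

step_arm([
  [[0,0.4,0],[0.5,0,0],0.5],
  [[0,0.8,-0.05],[1,0,0],0.5],
  [[0,1.2,-0.05],[1.5,0,0],0.5],
  [[0,1.6,-0.1],[2,0,0],0.5],
  [[0,2,-0.1],[2.5,0,0],0.5],
  [[0,2.4,-0.15],[3,0,0],0.5],
  [[0,2.8,-0.15],[3.5,0,0],0.5],
  [[0,3.2,-0.2],[3.9,0,0],0.5],
  [[0,3.6,-0.2],[3.9,0,0],0.5],
  [[0,4,-0.25],[3.9,0,0],0.5],
])

```text
t: 14.0
tool_pos: [0.4585, -0.1872, 0.0311]
tool_rot: [0.137, 1.566, -0.135]
contact_force: [-0.2, -4.5, -1.2]
opening: 0.0425
```

```bash
python3 k.py -113,0,32,-9.9
```

```text
t 14.00 s -152.5 l -2.8 z 31.1 mm yawz -9.90 F along -4.45 lat -0.62 z -1.17
-113,0,32,-9.9 shift [-0.08  3.95 -0.28] turn [ 0.    0.02 -0.07]
```

step_arm([
  [[0,0.4,0],[0,0,0],0.5],
  [[0,0.8,-0.05],[0,0,0],0.5],
  [[0,1.2,-0.1],[0,0,0],0.5],
  [[0,1.6,-0.1],[0,0,0],0.5],
  [[0,2,-0.15],[0,0,0],0.5],
  [[0,2.4,-0.15],[0,0,0],0.5],
  [[0,2.8,-0.2],[0,0,0],0.5],
  [[0,3.2,-0.2],[0,0,0],0.5],
  [[0,3.6,-0.2],[0,0,0],0.5],
  [[0,4,-0.25],[0,0,0],0.5],
])

```text
t: 14.83
tool_pos: [0.463, -0.1469, 0.0311]
tool_rot: [0.137, 1.566, -0.135]
contact_force: [-0.2, -4.0, -3.4]
opening: 0.0428
```

```bash
python3 k.py -73,0,34,-9.9; python3 c.py p3 .475 -.09 .04 60
```

```text
t 14.83 s -112.1 l -0.2 z 31.1 mm yawz -9.90 F along -4.02 lat -0.54 z -3.38
-73,0,34,-9.9 shift [-0.28  3.91 -0.02] turn [ 0.    0.01 -0.08]
[ 0.46299084 -0.14628878  0.03118725]
crop origins (np.int64(239), np.int64(145)) (np.int64(226), np.int64(162)) scale 3.3333333333333335
side target [299.2 205.1] tips [309.7 204.7]
top target [286.3 222.3] tips [304.8 226.6]
```

View pics/p3.png

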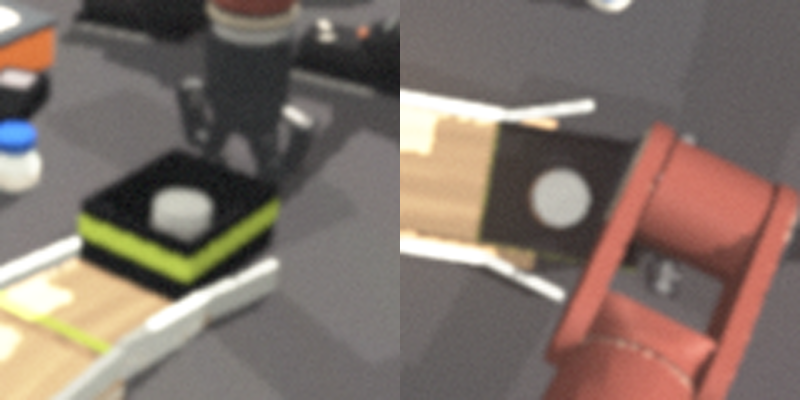

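The tote is between the guides and centred (top crop (480–640, 125–265)), with the tin upright. I keep pushing.

step_arm([
  [[0,0.4,0],[0,0,0],0.5],
  [[-0.05,0.8,0],[0,0,0],0.5],
  [[-0.05,1.2,0],[0,0,0],0.5],
  [[-0.1,1.6,0],[0,0,0],0.5],
  [[-0.1,2,0],[0,0,0],0.5],
  [[-0.15,2.4,0],[0,0,0],0.5],
  [[-0.15,2.8,0],[0,0,0],0.5],
  [[-0.2,3.2,0],[0,0,0],0.5],
  [[-0.2,3.6,0],[0,0,0],0.5],
  [[-0.2,4,0],[0,0,0],0.5],
])

```text
t: 15.77
tool_pos: [0.4699, -0.1065, 0.0333]
tool_rot: [0.138, 1.566, -0.133]
contact_force: [-0.9, -4.2, -1.8]
opening: 0.0426
```

```bash
python3 k.py -33,0,34,-9.9
```

```text
t 15.77 s -71.0 l -0.1 z 33.3 mm yawz -9.88 F along -4.30 lat 0.15 z -1.78
-33,0,34,-9.9 shift [-0.06  3.8  -0.01] turn [ 0.02  0.   -0.16]
```

step_arm([
  [[0,0.4,0],[0,0,0],0.5],
  [[0,0.8,0],[0,0,0],0.5],
  [[0,1.2,0],[0,0,0],0.5],
  [[-0.05,1.6,0],[0,0,0],0.5],
  [[-0.1,2,0],[0,0,0],0.5],
  [[-0.1,2.4,0],[0,0,0],0.5],
  [[-0.15,2.8,0],[0,0,0],0.5],
  [[-0.15,3.2,0],[0,0,0],0.5],
  [[-0.2,3.6,0],[0,0,0],0.5],
  [[-0.2,4,0],[0,0,0],0.5],
])

```text
t: 16.6
tool_pos: [0.4768, -0.0667, 0.0355]
tool_rot: [0.138, 1.566, -0.133]
contact_force: [-0.9, -3.1, -2.7]
opening: 0.0426
```

```bash
python3 k.py 7,0,41,-9.9
```

```text
t 16.60 s -30.6 l -0.1 z 35.5 mm yawz -9.88 F along -3.16 lat 0.32 z -2.75
7,0,41,-9.9 shift [-0.54  3.76 -0.01] turn [ 0.02 -0.01 -0.16]
```

step_arm([
  [[0,0.4,0],[0,0,0],0.5],
  [[0,0.8,0],[0,0,0],0.5],
  [[-0.05,1.2,0],[0,0,0],0.5],
  [[-0.1,1.6,0],[0,0,0],0.5],
  [[-0.15,2,0],[0,0,0],0.5],
  [[-0.2,2.4,0],[0,0,0],0.5],
  [[-0.3,2.8,0],[0,0,0],0.5],
  [[-0.4,3.2,0],[0,0,0],0.5],
  [[-0.5,3.6,0],[0,0,0],0.5],
  [[-0.55,4,0],[0,0,0],0.5],
])

```text
t: 17.43
tool_pos: [0.4839, -0.027, 0.0414]
tool_rot: [0.137, 1.566, -0.133]
contact_force: [-1.4, -3.9, -2.7]
opening: 0.0423
```

```bash
python3 k.py 49,0,49,-9.9
```

```text
t 17.43 s 9.7 l -0.2 z 41.4 mm yawz -9.87 F along -4.06 lat 0.70 z -2.66
49,0,49,-9.9 shift [-0.75  3.93 -0.02] turn [ 0.03  0.01 -0.15]
```

step_arm([
  [[-0.1,0.4,0],[0,0,0],0.5],
  [[-0.2,0.8,0],[0,0,0],0.5],
  [[-0.25,1.2,0],[0,0,0],0.5],
  [[-0.3,1.6,0],[0,0,0],0.5],
  [[-0.4,2,0],[0,0,0],0.5],
  [[-0.5,2.4,0],[0,0,0],0.5],
  [[-0.55,2.8,0],[0,0,0],0.5],
  [[-0.6,3.2,0],[0,0,0],0.5],
  [[-0.7,3.6,0],[0,0,0],0.5],
  [[-0.8,4,0],[0,0,0],0.5],
])

```text
t: 18.27
tool_pos: [0.4908, 0.0124, 0.0498]
tool_rot: [0.136, 1.566, -0.134]
contact_force: [-1.7, -6.6, -0.0]
opening: 0.0429
```

```bash
python3 k.py 89,0,57,-9.9
```

```text
t 18.27 s 49.7 l -0.3 z 49.8 mm yawz -9.86 F along -6.77 lat 0.50 z -0.02
89,0,57,-9.9 shift [-0.72  3.94 -0.02] turn [ 0.04  0.01 -0.09]
```

step_arm([
  [[-0.1,0.4,0],[0,0,0],0.5],
  [[-0.2,0.8,0],[0,0,0],0.5],
  [[-0.3,1.2,0],[0,0,0],0.5],
  [[-0.4,1.6,0],[0,0,0],0.5],
  [[-0.5,2,0],[0,0,0],0.5],
  [[-0.6,2.3,0],[0,0,0],0.5],
  [[-0.7,2.6,0],[0,0,0],0.5],
  [[-0.75,2.9,0],[0,0,0],0.5],
  [[-0.85,3.2,0],[0,0,0],0.5],
  [[-0.9,3.5,0],[0,0,0],0.5],
])

```text
t: 19.1
tool_pos: [0.4972, 0.0457, 0.0601]
tool_rot: [0.132, 1.566, -0.136]
contact_force: [-2.9, -11.0, 6.7]
opening: 0.0427
```

```bash
python3 k.py 119,0,65,-9.9; python3 c.py p4 .505 .08 .06 60
```

```text
t 19.10 s 83.6 l -0.8 z 60.1 mm yawz -9.78 F along -11.31 lat 0.98 z 6.74
119,0,65,-9.9 shift [-0.49  3.54 -0.08] turn [0.12 0.04 0.12]
[0.49731172 0.04622053 0.06022314]
crop origins (np.int64(202), np.int64(166)) (np.int64(168), np.int64(152)) scale 3.3333333333333335
side target [262.3 226.3] tips [270.9 225.7]
top target [228.  211.7] tips [239.9 214.6]
```

View pics/p4.png

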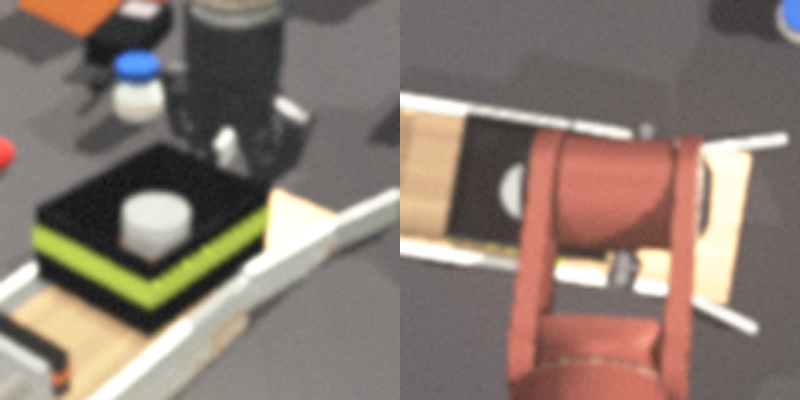

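The tote is near the lip and the fingers carry about +6.7 N vertically, so friction is stopping it from tipping. I ease back to let it tip, then go forward again.

step_arm([
  [[0,-0.3,0],[0,0,0],0.5],
  [[0,-0.6,0],[0,0,0],0.5],
  [[0,-0.8,0],[0,0,0],0.5],
  [[0,-0.8,0],[0,0,0],0.5],
  [[0,-0.8,0],[0,0,0],0.5],
  [[0,-0.4,0],[0,0,0],0.5],
  [[-0.05,0,0],[0,0,0],0.5],
  [[-0.1,0.3,0],[0,0,0],0.5],
  [[-0.2,0.6,0],[0,0,0],0.5],
  [[-0.3,0.9,0],[0,0,0],0.5],
])

```text
t: 20.03
tool_pos: [0.4982, 0.055, 0.0627]
tool_rot: [0.131, 1.568, -0.135]
contact_force: [-1.2, -3.7, -2.4]
opening: 0.0426
```

```bash
python3 k.py 119,0,67,-9.9
```

```text
t 20.03 s 92.9 l -0.2 z 62.7 mm yawz -9.73 F along -3.82 lat 0.55 z -2.40
119,0,67,-9.9 shift [-0.44  2.6  -0.01] turn [ 0.17 -0.05  0.15]
```

step_arm([
  [[0,0.4,0],[0,0,0],0.5],
  [[0,0.8,0],[0,0,0],0.5],
  [[0,1.1,0],[0,0,0],0.5],
  [[0,1.4,0],[0,0,0],0.5],
  [[0,1.7,0],[0,0,0],0.5],
  [[0,2,0],[0,0,0],0.5],
  [[0,2.3,0],[0,0,0],0.5],
  [[0,2.6,0],[0,0,0],0.5],
  [[0.05,2.9,0],[0,0,0],0.5],
  [[0.1,3.2,0],[0,0,0],0.5],
])

```text
t: 20.87
tool_pos: [0.5035, 0.0868, 0.0615]
tool_rot: [0.131, 1.568, -0.135]
contact_force: [-1.8, -3.3, -2.3]
opening: 0.0426
```

```bash
python3 k.py 140,0,61,-9.9
```

```text
t 20.87 s 125.2 l 0.0 z 61.5 mm yawz -9.73 F along -3.51 lat 1.18 z -2.28
140,0,61,-9.9 shift [0.05 1.48 0.01] turn [ 0.17 -0.06  0.16]
```

step_arm([
  [[0,0.2,0],[0,0,0],0.5],
  [[0,0.4,0],[0,0,0],0.5],
  [[0,0.6,0],[0,0,0],0.5],
  [[0,0.8,0],[0,0,0],0.5],
  [[0,1,0],[0,0,0],0.5],
  [[0,1.2,0],[0,0,0],0.5],
  [[0,1.4,0],[0,0,0],0.5],
  [[0,1.6,0],[0,0,0],0.5],
  [[0,1.6,0],[0,0,0],0.5],
  [[0,1.6,0],[0,0,0],0.5],
])

```text
t: 21.7
tool_pos: [0.5066, 0.1029, 0.0617]
tool_rot: [0.132, 1.567, -0.135]
contact_force: [-0.3, -0.9, -1.8]
opening: 0.0427
```

```bash
python3 k.py
```

```text
t 21.70 s 141.5 l -0.2 z 61.7 mm yawz -9.73 F along -0.96 lat 0.13 z -1.83
```

step_arm([
  [[0,-0.2,0],[0,0,0],0.5],
  [[0,-0.4,0],[0,0,0],0.5],
  [[0,-0.6,0],[0,0,0],0.5],
  [[0,-0.8,0],[0,0,0],0.5],
  [[0,-0.8,0],[0,0,0],0.5],
  [[0,-0.8,0],[0,0,0],0.5],
  [[0,-0.8,0],[0,0,0],0.5],
  [[0,-0.8,0],[0,0,0],0.5],
  [[0,-0.8,0],[0,0,0],0.5],
  [[0,-0.8,0],[0,0,0],0.5],
])

```text
t: 22.53
tool_pos: [0.5052, 0.0951, 0.0618]
tool_rot: [0.132, 1.567, -0.135]
contact_force: [0.9, 0.0, -0.3]
opening: 0.0426
```

```bash
python3 k.py; python3 c.py p5 .515 .16 .06 60
```

```text
t 22.53 s 133.6 l -0.3 z 61.8 mm yawz -9.72 F along 0.19 lat -0.87 z -0.29
[0.50520844 0.0950393  0.06174383]
crop origins (np.int64(183), np.int64(182)) (np.int64(140), np.int64(148)) scale 3.3333333333333335
side target [242.8 242. ] tips [259.4 234.1]
top target [200.5 208.3] tips [223.3 211.9]
```

View pics/p5.png

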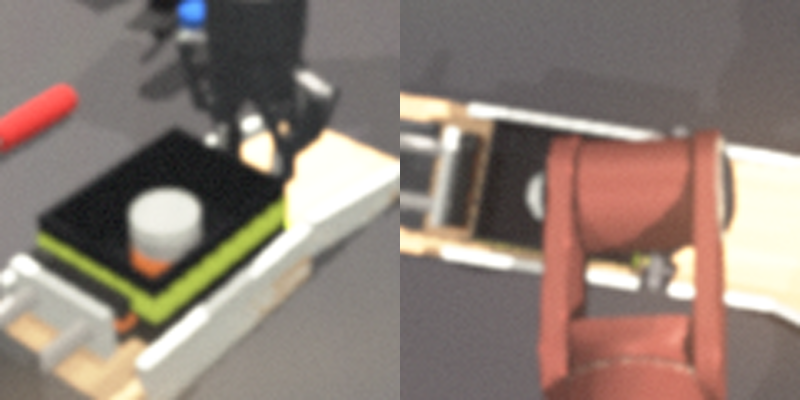

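The yellow lip strip now shows just behind the tote's rear, at side crop (290,205). The tin is upright, and there is a small gap to the buffer. It isn't clear whether the heel has dropped yet. I lower the tool slightly and advance gently while reading the force.

step_arm([
  [[0.3,0.2,0],[0,0,0],0.5],
  [[0.4,0.4,0],[0,0,0],0.5],
  [[0.4,0.6,0],[0,0,0],0.5],
  [[0.4,0.8,0],[0,0,0],0.5],
  [[0.4,0.9,0],[0,0,0],0.5],
  [[0.4,1,0],[0,0,0],0.5],
  [[0.4,1.1,0],[0,0,0],0.5],
  [[0.4,1.2,0],[0,0,0],0.5],
  [[0.4,1.2,0],[0,0,0],0.5],
  [[0.4,1.2,0],[0,0,0],0.5],
])

```text
t: 23.47
tool_pos: [0.507, 0.1069, 0.0574]
tool_rot: [0.132, 1.568, -0.135]
contact_force: [-0.4, -2.2, -2.2]
opening: 0.0424
```

```bash
python3 k.py
```

```text
t 23.47 s 145.5 l 0.1 z 57.4 mm yawz -9.72 F along -2.24 lat 0.04 z -2.16
```

step_arm([
  [[0,-0.2,0],[0,0,0],0.5],
  [[0,-0.5,0],[0,0,0],0.5],
  [[0,-0.5,0],[0,0,0],0.5],
  [[0,-0.5,0],[0,0,0],0.5],
  [[0,-0.2,0],[0,0,0],0.5],
  [[0,0,0],[0,0,0],0.5],
  [[0,0.1,0],[0,0,0],0.5],
  [[0,0.2,0],[0,0,0],0.5],
  [[0,0.3,0],[0,0,0],0.5],
  [[0,0.4,0],[0,0,0],0.5],
])

```text
t: 24.3
tool_pos: [0.5078, 0.1099, 0.0577]
tool_rot: [0.129, 1.568, -0.137]
contact_force: [-1.1, -6.2, 3.0]
opening: 0.0426
```

```bash
python3 k.py; python3 - <<'E'
from h import *
im={n:cam(n) for n in('side','top')}
D=np.array([.482,-.0365]); y=np.radians(80.1); u=np.array([np.cos(y),np.sin(y)])
for t,z in(('heel',.024),('tote',.024),('tin',.029),('lip',.034)):
  for n in im:
    r=finder.tip_of(n,t)
    if r: print(t,n,round(r[0]['conf'],2),'s',((onz(im[n],r[0]['at'],z)[:2]-D)@u).round(4))
E
```

```text
t 24.30 s 148.6 l -0.2 z 57.7 mm yawz -9.69 F along -6.28 lat 0.06 z 2.98
heel side 0.91 s 0.1703
heel top 0.63 s 0.1736
tote side 0.7 s 0.2525
tote top 0.69 s 0.2446
tin side 0.83 s 0.2441
lip top 0.71 s -0.0289
```

step_arm([
  [[0,0.03,0],[0,0,0],0.5],
  [[0,0.06,0],[0,0,0],0.5],
  [[0,0.09,0],[0,0,0],0.5],
  [[0,0.12,0],[0,0,0],0.5],
  [[0,0.15,0],[0,0,0],0.5],
  [[0,0.15,0],[0,0,0],0.5],
  [[0,0.15,0],[0,0,0],0.5],
  [[0,0.15,0],[0,0,0],0.5],
  [[0,0.15,0],[0,0,0],0.5],
  [[0,0.15,0],[0,0,0],0.5],
])

```text
t: 25.63
tool_pos: [0.508, 0.1109, 0.0577]
tool_rot: [0.128, 1.568, -0.137]
contact_force: [-1.0, -5.6, 1.9]
opening: 0.0426
```

```bash
python3 k.py
```

```text
t 25.63 s 149.7 l -0.3 z 57.7 mm yawz -9.68 F along -5.73 lat 0.00 z 1.86
```

step_arm([
  [[0,-0.4,0],[0,0,0],0.5],
  [[0,-0.6,0],[0,0,0],0.5],
  [[0,-0.4,0],[0,0,0],0.5],
  [[0,-0.1,0],[0,0,0],0.5],
  [[0,0,0],[0,0,0],0.5],
  [[0,0.1,0],[0,0,0],0.5],
  [[0,0.15,0],[0,0,0],0.5],
  [[0,0.2,0],[0,0,0],0.5],
  [[0,0.25,0],[0,0,0],0.5],
  [[0,0.3,0],[0,0,0],0.5],
])

```text
t: 26.47
tool_pos: [0.5084, 0.1132, 0.0577]
tool_rot: [0.126, 1.568, -0.139]
contact_force: [-0.8, -6.3, 2.1]
opening: 0.0429
```

```bash
python3 k.py
```

```text
t 26.47 s 152.0 l -0.3 z 57.7 mm yawz -9.65 F along -6.40 lat -0.28 z 2.07
```

step_arm([
  [[0,0.05,0],[0,0,0],0.5],
  [[0,0.1,0],[0,0,0],0.5],
  [[0,0.13,0],[0,0,0],0.5],
  [[0,0.16,0],[0,0,0],0.5],
  [[0,0.18,0],[0,0,0],0.5],
  [[0,0.2,0],[0,0,0],0.5],
  [[0,0.22,0],[0,0,0],0.5],
  [[0,0.24,0],[0,0,0],0.5],
  [[0,0.26,0],[0,0,0],0.5],
  [[0,0.28,0],[0,0,0],0.5],
])

```text
t: 27.3
tool_pos: [0.5089, 0.1151, 0.0578]
tool_rot: [0.124, 1.569, -0.14]
contact_force: [-1.7, -7.2, 2.2]
opening: 0.0429
```

```bash
python3 k.py; python3 c.py p6 .53 .25 .06 50
```

```text
t 27.30 s 154.0 l -0.4 z 57.8 mm yawz -9.61 F along -7.38 lat 0.40 z 2.22
[0.50884952 0.11511417 0.05774721]
crop origins (np.int64(166), np.int64(212)) (np.int64(120), np.int64(153)) scale 4.0
side target [216.1 261.8] tips [254.3 239.1]
top target [169.7 203.1] tips [216.6 210.7]
```

View pics/p6.png

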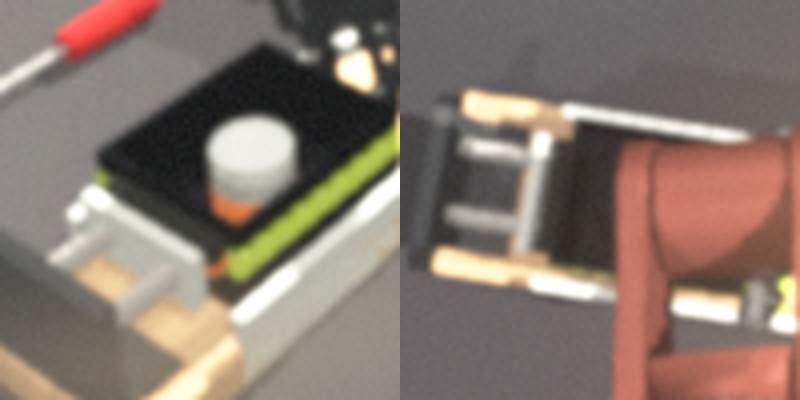

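The tote's front is at or within a few mm of the buffer plate (top crop x≈545), level, with the tin upright. I use 1 mm steps from here.

step_arm([
  [[0,0.03,0],[0,0,0],0.5],
  [[0,0.06,0],[0,0,0],0.5],
  [[0,0.09,0],[0,0,0],0.5],
  [[0,0.12,0],[0,0,0],0.5],
  [[0,0.14,0],[0,0,0],0.5],
  [[0,0.16,0],[0,0,0],0.5],
  [[0,0.16,0],[0,0,0],0.5],
  [[0,0.16,0],[0,0,0],0.5],
  [[0,0.16,0],[0,0,0],0.5],
  [[0,0.16,0],[0,0,0],0.5],
])

```text
t: 28.23
tool_pos: [0.509, 0.1155, 0.0578]
tool_rot: [0.121, 1.569, -0.142]
contact_force: [-1.0, -8.4, 2.4]
opening: 0.0425
```

```bash
python3 k.py
```

```text
t 28.23 s 154.4 l -0.5 z 57.8 mm yawz -9.58 F along -8.46 lat -0.42 z 2.42
```

step_arm([
  [[0,0.05,0],[0,0,0],0.5],
  [[0,0.1,0],[0,0,0],0.5],
  [[0,0.14,0],[0,0,0],0.5],
  [[0,0.18,0],[0,0,0],0.5],
  [[0,0.22,0],[0,0,0],0.5],
  [[0,0.24,0],[0,0,0],0.5],
  [[0,0.24,0],[0,0,0],0.5],
  [[0,0.24,0],[0,0,0],0.5],
  [[0,0.24,0],[0,0,0],0.5],
  [[0,0.24,0],[0,0,0],0.5],
])

```text
t: 29.07
tool_pos: [0.5094, 0.1161, 0.0578]
tool_rot: [0.117, 1.569, -0.145]
contact_force: [-1.7, -11.0, 2.0]
opening: 0.0431
```

```bash
python3 k.py; python3 g.py
```

```text
t 29.07 s 155.0 l -0.8 z 57.8 mm yawz -9.52 F along -11.09 lat -0.18 z 1.99
t 29.07 p [0.5094 0.1161 0.0578] zaxis yaw -9.52 xax [-0.004 -0.018 -1.   ] F [ -1.73 -10.96   1.99] open 0.0431 q [ 0.09  0.02  1.99 -0.02  1.14  0.26]
```

The force is climbing about 4–6 N/mm, so this is the buffer; sliding friction was about 6 N. I go to about 14.5 N total and hold.

step_arm([
  [[0,0.1,0],[0,0,0],0.5],
  [[0,0.2,0],[0,0,0],0.5],
  [[0,0.25,0],[0,0,0],0.5],
  [[0,0.28,0],[0,0,0],0.5],
  [[0,0.31,0],[0,0,0],0.5],
  [[0,0.31,0],[0,0,0],0.5],
  [[0,0.31,0],[0,0,0],0.5],
  [[0,0.31,0],[0,0,0],0.5],
  [[0,0.31,0],[0,0,0],0.5],
  [[0,0.31,0],[0,0,0],0.5],
])

```text
t: 29.9
tool_pos: [0.5098, 0.1166, 0.0578]
tool_rot: [0.111, 1.57, -0.148]
contact_force: [-1.9, -13.1, 4.1]
opening: 0.0428
```

```bash
python3 k.py; python3 - <<'E'
from h import *
im={n:cam(n) for n in('side','top')}
D=np.array([.482,-.0365]); y=np.radians(80.1); u=np.array([np.cos(y),np.sin(y)])
for t,z in(('heel',.024),('tote',.024)):
  for n in im:
    r=finder.tip_of(n,t)
    if r: print(t,n,round(r[0]['conf'],2),'s',((onz(im[n],r[0]['at'],z)[:2]-D)@u).round(4))
E
```

```text
t 29.90 s 155.6 l -1.0 z 57.8 mm yawz -9.45 F along -13.22 lat -0.40 z 4.06
heel side 0.72 s 0.1716
heel top 0.87 s 0.1768
tote side 0.79 s 0.2494
```

step_arm([
  [[0,0.1,0],[0,0,0],0.5],
  [[0,0.2,0],[0,0,0],0.5],
  [[0,0.27,0],[0,0,0],0.5],
  [[0,0.31,0],[0,0,0],0.5],
  [[0,0.34,0],[0,0,0],0.5],
  [[0,0.35,0],[0,0,0],0.5],
  [[0,0.35,0],[0,0,0],0.5],
  [[0,0.35,0],[0,0,0],0.5],
  [[0,0.35,0],[0,0,0],0.5],
  [[0,0.35,0],[0,0,0],0.5],
])

```text
t: 31.03
tool_pos: [0.5101, 0.117, 0.0579]
tool_rot: [0.104, 1.571, -0.153]
contact_force: [-3.1, -15.2, 4.4]
opening: 0.0429
```

```bash
python3 k.py; python3 c.py p7 .52 .19 .06 50
```

```text
t 31.03 s 156.1 l -1.3 z 57.9 mm yawz -9.38 F along -15.47 lat 0.49 z 4.35
[0.5101028  0.11701951 0.05791702]
crop origins (np.int64(184), np.int64(198)) (np.int64(140), np.int64(157)) scale 4.0
side target [234.3 248.2] tips [253.5 239.3]
top target [190.2 206.6] tips [216.  210.3]
```

View pics/p7.png

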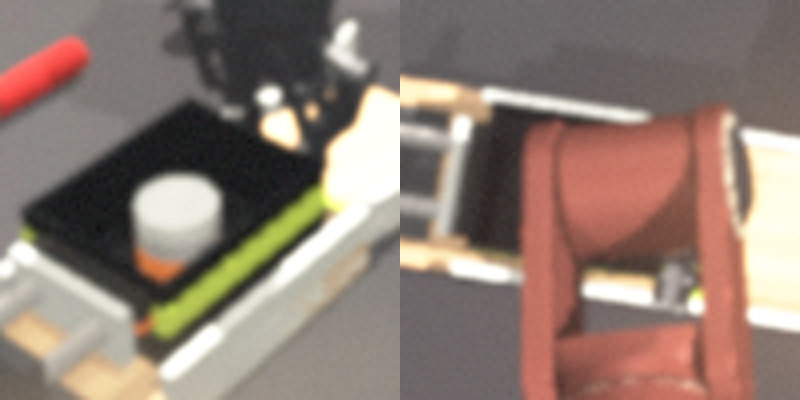

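```bash
python3 k.py; python3 - <<'E'
from h import *
im=cam('side')
D=np.array([.482,-.0365]); y=np.radians(80.1); u=np.array([np.cos(y),np.sin(y)]); n=np.array([-u[1],u[0]])
W=lambda s,l,z: np.r_[D+u*s+n*l,z]
o=np.array([184,198])
for h in(.024,.034):
    print('heel z',h,'rearL top',((proj(im,W(.177,.055,h+.06))-o)*4).round(),'rearR top',((proj(im,W(.177,-.055,h+.06))-o)*4).round(),'frontL',((proj(im,W(.317,.055,.084))-o)*4).round(),'frontR',((proj(im,W(.317,-.055,.084))-o)*4).round())
E
```

```text
t 31.13 s 156.1 l -1.3 z 57.9 mm yawz -9.37 F along -14.99 lat -0.20 z 5.02
heel z 0.024 rearL top [328. 160.] rearR top [190.  94.] frontL [162. 288.] frontR [ 20. 205.]
heel z 0.034 rearL top [328. 146.] rearR top [190.  81.] frontL [162. 288.] frontR [ 20. 205.]
```

The observed corners (325,162) and (190,100) match the dropped, level model and not the one with the heel still on the lip. I hold a moment longer, then back away.

step_arm([
  [[0,0.25,0],[0,0,0],0.5],
  [[0,0.3,0],[0,0,0],0.5],
  [[0,0.32,0],[0,0,0],0.5],
  [[0,0.32,0],[0,0,0],0.5],
  [[0,0.32,0],[0,0,0],0.5],
  [[0,0.32,0],[0,0,0],0.5],
  [[0,0.32,0],[0,0,0],0.5],
  [[0,0.32,0],[0,0,0],0.5],
  [[0,0.32,0],[0,0,0],0.5],
  [[0,0.32,0],[0,0,0],0.5],
])

```text
t: 32.02
tool_pos: [0.5101, 0.117, 0.058]
tool_rot: [0.097, 1.573, -0.158]
contact_force: [-3.6, -16.8, 4.5]
opening: 0.0427
```

step_arm([
  [[0,0,0],[0,0,0],0.5],
  [[0,-0.2,0],[0,0,0],0.5],
  [[0,-0.5,0],[0,0,0],0.5],
  [[0,-1,0],[0,0,0],0.5],
  [[-0.1,-1.6,0],[0,0,0],0.5],
  [[-0.3,-2.5,0],[0,0,0],0.5],
  [[-0.5,-3.5,0],[0,0,0],0.5],
  [[-1.5,-4.5,0],[0,0,0],0.5],
  [[-3,-5.5,0],[0,0,0],0.5],
  [[-5,-6,0],[0,0,0],0.5],
])

```text
t: 32.85
tool_pos: [0.4996, 0.0583, 0.1102]
tool_rot: [0.097, 1.575, -0.16]
contact_force: [0.7, -0.6, 0.3]
opening: 0.0426
```

step_arm([
  [[-2,-2,0],[0,0,0],0.5],
  [[-4,-4,0],[0,0,0],0.5],
  [[-6,-6,0],[0,0,0],0.5],
  [[-8,-8,0],[0,0,0],0.5],
  [[-10,-11,0],[0,0,0],0.5],
  [[-10,-14,0],[0,0,0],0.5],
  [[-10,-16,0],[0,0,0],0.5],
  [[-10,-18,0],[0,0,0],0.5],
  [[-10,-18,0],[0,0,0],0.5],
  [[-10,-18,0],[0,0,0],0.5],
])

```text
t: 33.68
tool_pos: [0.4711, -0.1164, 0.2182]
tool_rot: [0.1, 1.574, -0.162]
contact_force: [0.7, -0.1, 0.4]
opening: 0.0428
```

```bash
python3 k.py; python3 c.py p8 .52 .22 .06 55; python3 - <<'E'
from h import *
im={n:cam(n) for n in('side','top')}
D=np.array([.482,-.0365]); y=np.radians(80.1); u=np.array([np.cos(y),np.sin(y)])
for t,z in(('heel',.024),('tote',.024),('tin',.029)):
  for n in im:
    r=finder.tip_of(n,t)
    if r: print(t,n,round(r[0]['conf'],2),'s',((onz(im[n],r[0]['at'],z)[:2]-D)@u).round(4))
E
```

```text
t 33.68 s -80.6 l -3.1 z 218.2 mm yawz -9.54 F along 0.00 lat -0.72 z 0.42
[ 0.4713253  -0.11514833  0.21761352]
crop origins (np.int64(172), np.int64(201)) (np.int64(125), np.int64(152)) scale 3.6363636363636362
side target [227.3 255.5] tips [306.9 151.9]
top target [179.9 206.6] tips [299.1 222.2]
heel side 0.58 s 0.1788
heel top 0.78 s 0.1749
tote side 0.86 s 0.2478
tote top 0.61 s 0.2479
tin side 0.97 s 0.2522
tin top 0.84 s 0.2504
```

View pics/p8.png

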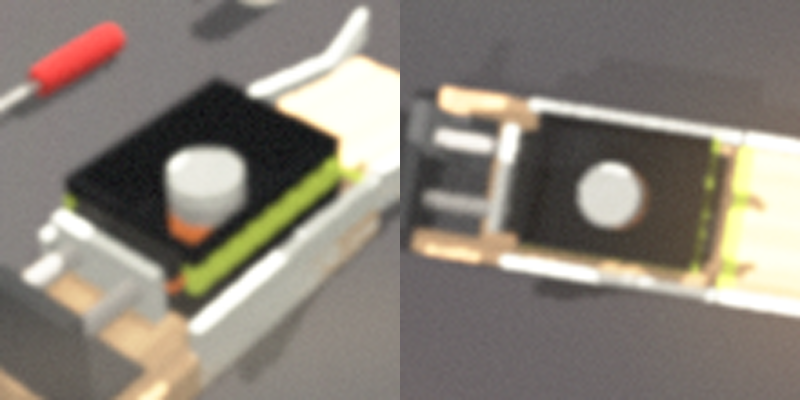

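The tote sits level in the pocket with the lip strip visible behind it (top crop x≈740). It is against the buffer, the tin is upright and centred, and the gripper is clear.

```bash
python3 -c "
from station import ctrl
print(ctrl.finish_job())"
```

```text
the job is handed in; nothing more can be done
None
```

The job is done and handed in at about 34 s of the 72 s allowed. `finish_job` gives no verdict.

I stood the tin in the tote and let go, then pushed the tote by its bumper through the gate and up the ramp. I eased back near the lip so it could tip, and several more times behind it so the rear edge could drop. I then seated it against the buffer and backed away.

**Seating force:** This is inferred, not measured. Sliding friction in the pocket read about 6 N. I held the push at about 15 N and it ended near 17 N, a little above the 14.5 N I aimed for. That puts roughly 9 to 11 N on the buffer. If friction at the end was below about 2 N, the buffer would have passed 15 N.

**Last checks:**
- **Tote:** The heel is at dock x of about 175–179 mm, behind the lip at 160 mm. The corner positions during the squeeze matched a level tote that had dropped into the pocket.
- **Tin:** It stands upright, within about 4 mm of the tote's centre along its length.
- **Robot:** No contact force is left on the tool.
- **Bystanders:** The jar, radio and driver looked unmoved in the crops where they appeared. I did not measure them or the shoe again at the end.

**Disagreements:** Before I placed the tin, the two cameras put the tote up to 18 mm apart, so I used a value in between and it fitted. One network report of the lip was clearly wrong, and I ignored it.

I viewed 11 pictures, one over the budget of 10.

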